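# Log a calibration sphere and show it to the inspection camera

### The arm

A 6-joint arm with a two-finger parallel gripper is mounted at the origin on the work surface. World frame = base frame: x ahead of the robot, y to its left, z up, the work surface at z = 0. Lengths are in mm, angles in degrees, forces in N, time in s.
With the tool pointing down it reaches from about 350 to 850 mm from the base axis. Payload 8.1 kg.
Tool frame: the origin (TCP) lies at the very end of the fingers, on their centre line; the grasp point (between the pads) lies 19 mm behind it; z points along the fingers, y is the line along which they close (so a half turn about z gives the same grasp; the last joint's range is limited). The gripper opens to 85 mm and grips with 20 to 120 N. Pads are 22 mm wide; open, the fingers measure 114 mm over their backs; the gripper's body (76 mm by 85 mm) begins 54 mm behind the grasp point. The pads swing forward as they close: fully open they stand 13 mm farther back than shut.
Start: joints at [-69.866, 7.471, 85.268, -0, 87.261, -4.893], TCP at [253.845, -543.662, 231.292] pointing down, gripper open.
Joint ranges: [-169.43, 169.43], [-51.17, 129.36], [1.28, 143.12], [-76.62, 256.62], [0, 156.53], [-152.29, 152.29]. Speed limits (degrees/s): [136.94, 136.94, 159.86, 180, 180, 180].

### API

Orientations are given as [roll, pitch, yaw] about the fixed x, y, z axes, in that order (R = Rz(yaw) Ry(pitch) Rx(roll)).
In Python, from bench import status, viewer, job gives the robot as it stands.
- The arm moves only by the tool arm_command, never from a script. Its argument "targets" is a list that holds one entry, the list of rows, each a list of 7 numbers: the shift along the world's x, y, z in m, then the turn, a rotation vector about the world's x, y, z in rad, then the opening, from -1 (shut) to 1 (fully open). In form: [[[dx, dy, dz, rx, ry, rz, gripper], ...]]. A call has 1 to 10 rows; each row shifts and turns the commanded pose from where the row before left it; what a row does not reach is not made up. A row lasts 1/8 s, in which the tool goes at most 62.5 mm and 10.7 degrees, less where a joint would pass 70% of its speed; a pose out of reach is approached as far as the arm can. A call with a gripper value outside its range is refused whole. The fingers move at their own pace and stop on an object; "force" is the grip in N (left out, the last holds). Time passes only in rows, so rows that do not move let the fingers close. It gives the time, the measured TCP pose, the force, the opening and the grip force at its end, in the units of the state.
- status.sense(): the state, without advancing time (a new reading comes with each control period).
- viewer.snapshot(name): name is "scene" or "top" or "wrist"; returns the picture (384x512x3 uint8, red, green, blue); there is no depth.
- viewer.camera_model(name): a dict with "vertical_fov" (degrees; the focal length in pixels is half the picture's height over the tangent of half this angle, whatever the lens; pixels are square), "cx", "cy" (the principal point, pixels), "k1" (the pictures are not rectified: a ray, as slopes to the right and down, at radius r is drawn at 1 + k1 r^2 times it, then the intrinsics apply), "xyz" and "attitude" of the camera in the world. Camera axes: x right, y down, z forward; pixel columns grow to the right and rows downward; lengths in mm; the calibration is good to about 2 mm. A picture is of the moment at which its call begins: read the wrist's pose just before it. camera_model takes no time and is no camera call; for the wrist camera it gives the pose at the moment of the call.
- job.hand_in(): hands the job in; it is judged then, once.
The state is a dict: "time": time; "joint_pos": joint angles; "qd": joint speeds; "joint_efforts": joint torques, N m; "tool_pos": TCP position; "tcp_rot": TCP orientation; "ft_force": force on the tool from outside, world axes, zero at the start; "wrist_torque": the same for the moment, N m; "finger_gap": finger opening in mm; "grip_force": force on a finger pad.
Only numpy, scipy, OpenCV 4.12 (cv2) and the standard library are available. Lean on these libraries where they do the work, as an engineer would, in place of code of your own. Each camera call takes 0.05 s, during which the arm holds its last target. There are 200 camera calls.

### The job

The white dish with the arched handle carries a loose copper calibration sphere. Pick the dish up by its handle, set it in the middle of the checking station's sprung pad with the handle pointing straight at the station's camera, and press it down until the pad is fully depressed. Then, still holding it, raise it straight above the pad until the sphere is level with the lens and turn it a quarter turn, either way, so that the handle stands broadside and the camera sees the sphere under the arch; keep the dish level and the sphere in its middle all the time, leave the jar, cup and bottle alone, and finish while holding the dish there, level and still.

Things in the scene. Friction and masses are not known exactly. Their poses are not given: they have to be found in the camera images.
- dish: White round dish, 120 mm across, rim 23.5 mm high, flat foot 68 mm across, about 0.22 kg, with an arched steel handle, 84 mm high in all. Origin: centre of the underside; z up. The handle's bar lies along x: 120 mm long, 12 mm thick (y), 62 to 84 mm above the origin, on two upright plates (30 mm wide along y, 5 mm thick) at x = +-57.5 mm. The two ends are alike
- dish_grip (a point): Centre of the handle's bar, 73 mm above the dish's origin; the place to grip from above, fingers closing along the dish's y. The tips stay clear of the sphere if they reach no lower than 45 mm above the dish's underside
- dish_mid (a point): Where the sphere's centre is when it lies in the middle of the dish: 23 mm above the dish's origin. The inner floor is 8 mm above the origin, flat within 10 mm of the centre, then rising at 13 degrees to 30 mm and 21 degrees to the rim: a level dish brings the sphere back near its middle
- sphere: Solid copper sphere, 30 mm across, about 0.12 kg, loose in the dish; it rolls when the dish is tilted or jerked. Its origin is a point on its surface and turns as it rolls: use sphere_center
- sphere_center (a point): Centre of the copper sphere
- station: Fixed checking station. Origin: on the bench below the pad's centre; x points from the pad to the camera, z up. Grey base, x from -60 to +65 mm, 120 mm wide, 30 mm high; on it a round black sprung pad with a steel line along x. A foot 50 mm wide, 22 mm high runs on to x = 185 mm with a post and a black camera box, 50 mm wide, x = 134 to 184 mm, 95 to 145 mm above the bench
- lens (a point): Centre of the camera's lens: 119 mm from the pad's axis along the station's x, 120 mm above the bench; same axes as the station. The lens looks level along the station's -x
- pad (a joint): How far the sprung pad is pressed down, m: 0 free, 0.010 fully depressed (hard stop). The spring starts at 4 N and takes 9 N at the stop; the loaded dish's own weight alone does not bring it down to the stop
- pad_top (a point): Centre of the sprung pad's upper face, 52 mm above the bench when free, 42 mm when fully depressed; the pad is 92 mm across
- jar: Small closed jar, 42 mm across, 65 mm high, a bystander on the bench between the station and the dish. Origin: centre of the underside
- cup: Small clear plastic cup, 52 mm across, 50 mm high, a bystander beyond the jar. Origin: centre of the underside
- bottle: White bottle, 68 mm across, 170 mm high, a bystander on the robot's right. Origin: centre of the underside

How it is judged (in metres and radians):
On the way:
1. the dish, held and centred on the pad with its handle pointing at the camera, presses the pad fully down (value of joint pad above 0.0085 m and contact force between dish and station above 3 N and contact force between dish and the fingers above 1 N and horizontal distance between dish and station below 0.018 m and angle between the x axis of dish and the x axis of station, either way round below 0.2 rad), for 0.2 s.
At the end, for the whole second after the job is handed in: The gripper holds the dish in the air over the pad (within 20 mm of its axis, pad and station untouched), level within 5 degrees and still, its handle at right angles to the camera's line of sight within 10 degrees, the sphere within 14 mm of the dish's middle, level with the lens within 15 mm (contact force between dish and the fingers above 1 N and contact force between dish and station below 0.1 N and value of joint pad below 0.002 m and horizontal distance between dish and station below 0.02 m and z of sphere_center in the frame of lens between -0.015 and 0.015 m and y of sphere_center in the frame of lens between -0.025 and 0.025 m and angle between the x axis of dish and the y axis of station, either way round below 0.17 rad and angle between dish's own z axis and vertical below 0.09 rad and distance between sphere_center and dish_mid below 0.014 m and linear speed of dish below 0.02 m/s and angular speed of dish below 0.1 rad/s); the arm keeps its last pose, push and grip.
It fails at once if the sphere rolls more than 28 mm from the dish's middle (distance between sphere_center and dish_mid above 0.028 m).
It fails at once if the dish is tilted by more than 14 degrees (angle between dish's own z axis and vertical above 0.25 rad).
It fails at once if the jar, cup or bottle is moved by more than 30 mm (distance of any of jar, cup, bottle from where it was at the start of the episode above 0.03 m).
It also fails if it takes over 61 s, if anything falls off the work surface, if the arm or the gripper's body presses on something with over 40 N, if the wrist force passes 120 N, or if a joint passes its speed limit or range.

## Working session

There is one attempt and no reset: what is moved stays moved. The work goes in short steps, Python scripts to look and compute and a tool call to move; the robot and the scene stay as the last step left them, time stands still between calls to the robot, and variables do not carry over. Pictures are saved under pics/ and viewed, at most 10 in all, crops included, and the job is handed in when it is done.

Besides the shell and the picture viewer there is one more tool, called after "Call:" as name([rows], argument=value, ...), one row to a line, values as JSON. arm_command: Moves the arm, as the interface text tells. Its arguments: {"type":"object","properties":{"targets":{"type":"array"},"force":{"type":"number"}},"required":["targets"]}

```bash
mkdir -p pics; ls; cat > h.py <<'E'
import numpy as np, cv2
from scipy.spatial.transform import Rotation as R
from bench import status, viewer, job
def snap(name,fn=None):
    m=viewer.camera_model(name); im=np.array(viewer.snapshot(name))
    if fn: cv2.imwrite('pics/'+fn,im[:,:,::-1])
    return im,m
def K(m,h=384):
    f=h/2/np.tan(np.radians(m['vertical_fov'])/2); return f,m['cx'],m['cy']
def rot(m):
    a=np.array(m['attitude'],float)
    return a if a.shape==(3,3) else R.from_euler('xyz',a,degrees=True).as_matrix()
def cast(m,px,z):
    f,cx,cy=K(m); px=np.atleast_2d(np.array(px,float))
    d=(px-[cx,cy])/f; u=d.copy()
    for _ in range(20): u=d/(1+m['k1']*(u**2).sum(1,keepdims=True))
    r=np.c_[u,np.ones(len(u))]@rot(m).T; o=np.array(m['xyz'],float)
    return o+r*((z-o[2])/r[:,2:])
E
python3 - <<'E'
from h import *
print(status.sense())
ims=[]
for n in('scene','top','wrist'):
    im,m=snap(n,n+'0.png'); print(n,m)
E
```

```text
pics
{'time': 0.0, 'joint_pos': array([-6.98684340e+01,  7.51396889e+00,  8.53301885e+01, -1.14517229e-03,
        8.72625888e+01, -4.89148566e+00]), 'qd': array([ 0.01319228, -0.06337677, -0.05994695, -0.05841112,  0.03862296,
       -0.05064332]), 'joint_efforts': array([-5.81882687e-04, -5.69396853e+01, -5.00550091e+01, -3.13244709e-04,
        1.49967842e-02, -2.86931801e-06]), 'tool_pos': array([ 253.62430869, -543.14015058,  230.24760812]), 'tcp_rot': array([-1.79893545e+02, -7.96252785e-03,  2.50231001e+01]), 'ft_force': array([ 0.5839167 , -0.02552402,  0.52940661]), 'wrist_torque': array([ 0.01013568,  0.01314609, -0.00253662]), 'grip_force': 0.0, 'finger_gap': 85.17506748901022}
scene {'vertical_fov': 44.77068927112196, 'cx': 259.00136252870334, 'cy': 192.0579363847492, 'k1': 0.050224060703118675, 'xyz': array([1271.31740199,  132.55781075, 1036.25135952]), 'attitude': array([-141.15803251,    0.90667057,  107.08869393])}
top {'vertical_fov': 44.01732442774375, 'cx': 260.07220819037394, 'cy': 184.2459835927622, 'k1': -0.09739307488837505, 'xyz': array([ 387.91535997, -118.21624775, 1189.40130077]), 'attitude': array([-1.69969758e+02,  2.54646010e-02, -9.08870015e+01])}
wrist {'vertical_fov': 63.877464967024174, 'cx': 251.96905713547247, 'cy': 191.43456932378422, 'k1': -0.06697797471856758, 'xyz': array([ 316.63400251, -513.56151811,  372.0502056 ]), 'attitude': array([ 1.64031027e+02,  2.17633925e-02, -6.49663397e+01])}
```

View pics/top0.png

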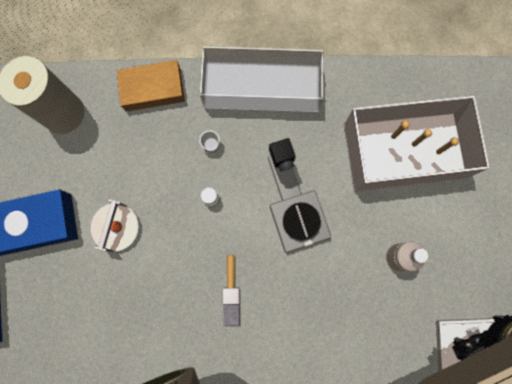

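View pics/scene0.png

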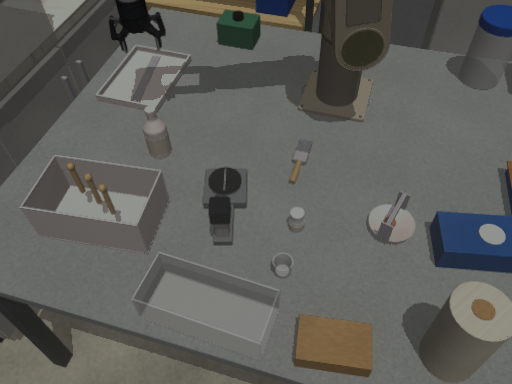

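The top view shows the dish at about (115,228) with the sphere at (116,227). The pad is at (302,222) with the station camera at (283,155). The jar is at (209,196), the cup at (210,142) and the bottle at (410,257). Next I enlarge the dish and the station.

```bash
python3 - <<'E'
from h import *
im=cv2.imread('pics/top0.png')
a=cv2.resize(im[190:265,80:155],(400,400),interpolation=cv2.INTER_CUBIC)
b=cv2.resize(im[130:255,250:350][:125],(400,500),interpolation=cv2.INTER_CUBIC)
c=np.zeros((500,800,3),np.uint8); c[:400,:400]=a; c[:,400:]=b
cv2.imwrite('pics/crop0.png',c)
m=viewer.camera_model('top')
for n,p,z in [('dish',(115,228),23),('pad',(302,222),52),('jar',(209,196),60),('cup',(210,142),45),('bottle',(419,256),170),('cam',(283,150),145)]:
    print(n,cast(m,p,z).round(0))
hsv=cv2.cvtColor(im,cv2.COLOR_BGR2HSV)
# pad ellipse: dark within station
g=im.max(2); k=((g<45)*255).astype(np.uint8); k[:185]=0;k[262:]=0;k[:,:265]=0;k[:,335:]=0
k=cv2.morphologyEx(k,cv2.MORPH_CLOSE,np.ones((5,5)))
cs,_=cv2.findContours(k,0,2); cmax=max(cs,key=cv2.contourArea); e=cv2.fitEllipse(cmax); print('pad',e,cast(m,e[0],52))
# station camera box top
# sphere
o=((hsv[...,0]<15)&(hsv[...,1]>150)&(hsv[...,2]>60)).astype(np.uint8); o[:190]=0;o[265:]=0;o[:,:85]=0;o[:,150:]=0
ys,xs=np.nonzero(o); print('sphere',xs.mean(),ys.mean(),len(xs),cast(m,(xs.mean(),ys.mean()),25))
E
```

```text
dish [[490. 240.  23.]]
pad [[ 495. -220.   52.]]
jar [[561.   3.  60.]]
cup [[699.   2.  45.]]
bottle [[ 406. -460.  170.]]
cam [[ 651. -174.  145.]]
pad ((301.2344970703125, 221.16799926757812), (35.17538070678711, 35.64311218261719), 154.72372436523438) [[ 497.49298079 -218.27894136   52.        ]]
sphere 115.48717948717949 226.34615384615384 78 [[493.58784138 238.64631785  25.        ]]
```

View pics/crop0.png

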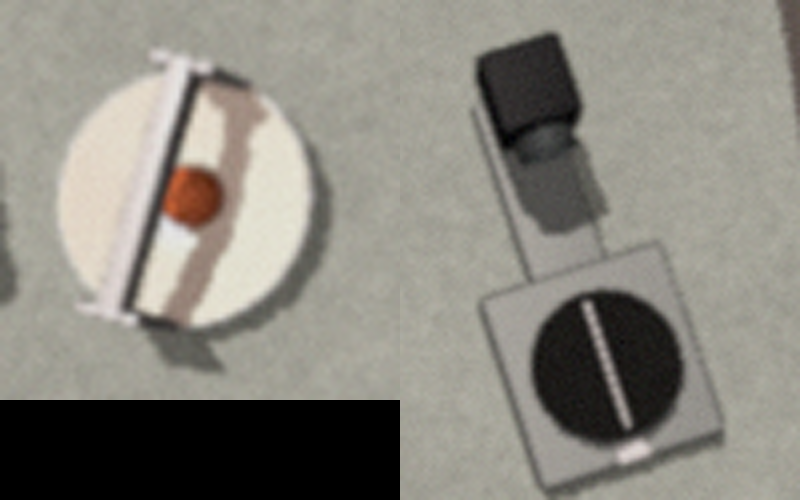

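The crop shows the handle's bar running from about (181,62) to (115,310) in the crop's left panel. The pad's steel line runs from (585,305) to (628,428) in the right panel. I'll cast these to positions now and refine with the wrist camera.

```bash
python3 - <<'E'
from h import *
m=viewer.camera_model('top')
e=cast(m,[(80+181/5.333-.4,190+62/5.333-.4),(80+115/5.333-.4,190+310/5.333-.4)],84)
print(e.round(1),e.mean(0),np.degrees(np.arctan2(*(e[0]-e[1])[[1,0]])),np.linalg.norm(e[0]-e[1]))
s=cast(m,[(250+185/4-.4,130+305/4-.4),(250+228/4-.4,130+428/4-.4)],52)
print(s.round(1),s.mean(0),np.degrees(np.arctan2(*(s[0]-s[1])[[1,0]])))
# base corners (crop) at z=30 : TL(482,300) TR(660,243) BR(722,432) BL(545,490)
c=cast(m,[(250+(x-400)/4-.4,130+y/4-.4) for x,y in[(482,300),(660,243),(722,430),(545,488)]],30)
print(c.round(1)); d=c[0]-c[3]+c[1]-c[2]; print(np.degrees(np.arctan2(d[1],d[0])))
E
```

```text
[[547.9 227.3  84. ]
 [438.4 253.2  84. ]] [493.1908605  240.23799434  84.        ] -13.288573204992082 112.50234863251941
[[ 534.8 -206.4   52. ]
 [ 460.3 -230.    52. ]] [ 497.53116972 -218.2042459    52.        ] 17.640283054846364
[[ 541.7 -144.8   30. ]
 [ 575.5 -255.6   30. ]
 [ 459.4 -289.6   30. ]
 [ 426.3 -180.8   30. ]]
16.814293918390845
```

Call:
arm_command([
  [[0.008,0.025,0.01,0,0,-0.04,1],[0.015,0.05,0.01,0,0,-0.07,1],[0.015,0.05,0.01,0,0,-0.07,1],[0.015,0.05,0.01,0,0,-0.07,1],[0.015,0.05,0,0,0,-0.07,1],[0.015,0.05,0,0,0,-0.07,1],[0.015,0.05,0,0,0,-0.07,1],[0.015,0.05,0,0,0,-0.07,1],[0.015,0.05,0,0,0,-0.07,1],[0.015,0.05,0,0,0,-0.063,1]],
])

```text
time: 1.4
tool_pos: [396.9, -67.0, 271.2]
tcp_rot: [-180.0, -0.0, -13.1]
ft_force: [1.1, -1.2, -0.5]
finger_gap: 85.1
grip_force: 0.0
```

Call:
arm_command([
  [[0.015,0.05,0,0,0,0,1],[0.015,0.05,0,0,0,0,1],[0.015,0.05,0,0,0,0,1],[0.015,0.05,0,0,0,0,1],[0.015,0.05,-0.01,0,0,0,1],[0.015,0.04,-0.01,0,0,0,1],[0.008,0.02,-0.01,0,0,0,1],[0,0,0,0,0,0,1],[0,0,0,0,0,0,1]],
])

```text
time: 2.52
tool_pos: [494.7, 240.8, 241.3]
tcp_rot: [180.0, 0.0, -13.0]
ft_force: [-0.3, -0.4, -0.6]
finger_gap: 85.0
grip_force: 0.0
```

```bash
python3 - <<'E'
from h import *
s=status.sense(); print(s['time'],s['tool_pos'],s['tcp_rot'],s['joint_pos'])
im,m=snap('wrist','w1.png'); print(m); np.save('w1.npy',np.r_[m['xyz'],m['attitude']])
E
```

```text
2.525 [494.65385763 240.78507633 241.34568879] [ 1.79972300e+02  1.52649993e-02 -1.29655011e+01] [ 2.06253635e+01 -4.56954450e-01  9.24742994e+01 -1.46375160e-02
  8.80106962e+01  1.23591373e+02]
{'vertical_fov': 63.877464967024174, 'cx': 251.96905713547247, 'cy': 191.43456932378422, 'k1': -0.06697797471856758, 'xyz': array([562.34886226, 225.61780371, 383.03002945]), 'attitude': array([ 1.64064437e+02, -1.18392879e-01, -1.02956212e+02])}
```

View pics/w1.png

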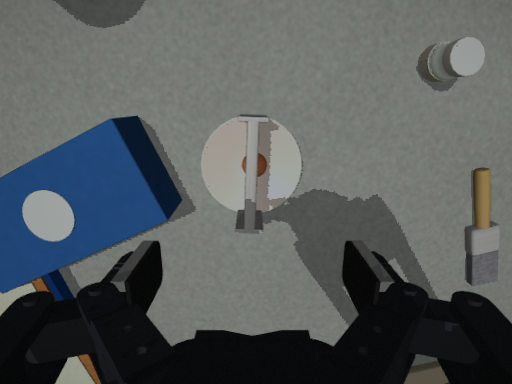

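The wrist view shows the handle's bar from about (254,118) to (249,211), with the sphere at (254,165) beneath it. Nothing stands in the way of the grasp.

```bash
python3 - <<'E'
from h import *
im=cv2.imread('pics/w1.png'); m=viewer.camera_model('wrist')
# bar edges per row
hsv=cv2.cvtColor(im,cv2.COLOR_BGR2HSV)
for r in(112,114,116,118,120,124): print(r,im[r,236:274:2].mean(1).astype(int))
for r in (130,150,180,200,206): print(r,im[r,238:272].mean(1).astype(int))
print('col',im[200:240,249].mean(1).astype(int))
e=cast(m,[(253.5,117),(249,210.5)],84)
print(e.round(1),e.mean(0),np.degrees(np.arctan2(*(e[0]-e[1])[[1,0]])),np.linalg.norm(e[0]-e[1]))
# dish rim
k=((im.min(2)>165)*255).astype(np.uint8); k[:100]=0;k[240:]=0;k[:,:190]=0;k[:,312:]=0
pts=cv2.findNonZero(k)
h=cv2.convexHull(pts); (x,y),rad=cv2.minEnclosingCircle(h); el=cv2.fitEllipse(h)
print(el,cast(m,el[0],23.5))
E
```

```text
112 [123 122 119 118 119 116 118 122 127 126 122 120 121 119 121 123 122 119
 119]
114 [120 117  94  86  86  84  92  95  95  99 102 102 106 108 110 118 118 119
 119]
116 [116 119 119 103  99  91  82  76  64  62  62  61  59  67  67  77 109 118
 122]
118 [156 144 158 158 161 159 157 154 158 154 156 154 151 152 152 149 129 125
 122]
120 [153 142 148 150 151 149 148 151 148 154 155 151 148 148 146 148 125 118
 144]
124 [153 152 153 153 153 135 151 159 154 152 149 118 109 109 109 109 109 109
 108]
130 [153 153 153 153 153 154 153 154 133 124 151 161 158 155 155 153 152 150
 148 137 108 101 108 108 108 109 109 109 108 109 109 109 109 108]
150 [155 155 155 155 156 156 156 145 133 146 158 158 155 154 153 152 149 146
 137 113 104 111 111 111 110 111 111 111 111 110 110 110 111 141]
180 [160 160 161 161 162 162 150 134 144 154 152 149 151 152 150 146 144 132
 108 108 119 118 118 117 117 116 115 115 114 114 116 148 166 165]
200 [163 163 163 163 163 164 137  96  96  99  96  96  97 128 145 141 133 111
 110 120 119 119 119 118 118 118 117 118 117 117 116 116 116 116]
206 [163 163 164 164 164 165 134  90  97  98  96  96  97  97  95  95  90  86
 107 120 120 120 119 119 119 118 118 118 118 117 117 147 165 165]
col [ 96  96  96  95  96  96  96  96  96  95  95  96  96  96  96  95  95  96
  95  95  95  95  95  95  95  95  94  94  95  95  95  95  98 110 124 125
 127 124 123 122]
[[550.5 226.1  84. ]
 [460.  251.6  84. ]] [505.24811057 238.88556366  84.        ] -15.737979558475745 93.98780893600421Traceback (most recent call last):
  File "<stdin>", line 13, in <module>
cv2.error: OpenCV(4.12.0) /io/opencv/modules/imgproc/src/convhull.cpp:143: error: (-215:Assertion failed) total >= 0 && (depth == CV_32F || depth == CV_32S) in function 'convexHull'
```

```bash
python3 - <<'E'
from h import *
im=cv2.imread('pics/w1.png'); m=viewer.camera_model('wrist')
print(im[225:240,240:266:3].mean(2).astype(int))
e=cast(m,[(252.2,117),(247.9,232)],84)
print(e.round(1),e.mean(0),np.degrees(np.arctan2(*(e[0]-e[1])[[1,0]])),np.linalg.norm(e[0]-e[1]))
sat=im.max(2).astype(int)-im.min(2)
# dish edges
for r in (150,164,175): print(r,im[r,194:210].mean(1).astype(int),im[r,294:310].mean(1).astype(int))
p=cast(m,[(201.5,164),(301.5,164)],23.5); print(p,p.mean(0))
E
```

```text
[[ 57  59  97  95  93  59  56  55 119]
 [ 56  61  97  94  94  59  55  55 121]
 [ 56  62  97  94  93  57  55  55 122]
 [ 61  62  97  95  93  57  57  56 123]
 [ 96  92  97  95  94  75  71  67 123]
 [ 98  97  96  95  94  99  99  99 122]
 [ 97  95  96  95  93  94  96 123 122]
 [100  95  97  98  94  95  93 139 122]
 [120 111 111 110 100 104  98 126 122]
 [120 125 124 124 121 122 123 124 122]
 [122 127 122 125 123 124 123 124 121]
 [123 127 121 127 123 123 121 120 122]
 [122 125 121 124 123 120 121 117 124]
 [123 124 119 123 122 120 120 117 125]
 [123 124 120 122 123 121 119 117 124]]
[[550.8 227.3  84. ]
 [437.  258.2  84. ]] [493.85552685 242.77397432  84.        ] -15.17411717877856 117.9153876667456
150 [125 124 126 128 127 125 123 121 124 144 158 154 154 153 154 154] [159 159 159 159 160 129 116 121 120 120 121 120 120 118 116 116]
164 [128 127 125 124 125 125 135 151 157 154 155 154 155 155 155 154] [160 160 160 160 160 160 161 130  89 110 121 121 122 123 125 126]
175 [125 124 125 126 127 128 129 133 149 159 155 156 155 155 155 155] [162 161 162 162 161 151 112  82 112 124 125 126 126 127 128 126]
[[508.9024628  298.62882276  23.5       ]
 [482.17023453 182.89599219  23.5       ]] [495.53634866 240.76240748  23.5       ]
```

Call:
arm_command([
  [[0,0.001,-0.01,0,0,-0.035,0.2],[0,0,-0.025,0,0,0,0.2],[0,0,-0.03,0,0,0,0.2],[0,0,-0.03,0,0,0,0.2],[0,0,-0.03,0,0,0,0.2],[0,0,-0.025,0,0,0,0.2],[0,0,-0.015,0,0,0,0.2],[0,0,0,0,0,0,0.2],[0,0,0,0,0,0,0.2]],
], force=30)

```text
time: 3.7
tool_pos: [495.6, 242.5, 77.5]
tcp_rot: [-179.9, -0.1, -15.0]
ft_force: [0.1, 0.1, 0.4]
finger_gap: 51.2
grip_force: 0.0
```

```bash
python3 - <<'E'
from h import *
s=status.sense(); print(s['time'],s['tool_pos'],s['tcp_rot'],s['finger_gap'])
im,m=snap('wrist','w2.png'); print(m['xyz'],m['attitude'])
E
```

```text
3.7 [495.64405328 242.52512412  77.48390992] [-1.79939809e+02 -8.22112128e-02 -1.49935743e+01] 51.199709053805385
[562.45432531 224.80745394 219.28167283] [ 1.64162915e+02 -2.80378319e-02 -1.04986514e+02]
```

View pics/w2.png

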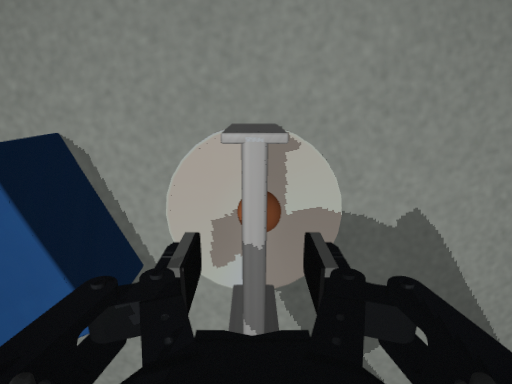

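The bar is vertical at column 255 and midway between the fingers (197 and 308). I check its centre along x from the far end's edge at row 134.

```bash
python3 - <<'E'
from h import *
m=viewer.camera_model('wrist'); im=cv2.imread('pics/w2.png')
print(im[120:148,254].mean(1).astype(int), im[160,236:276].mean(1).astype(int), im[220,236:276].mean(1).astype(int))
e=cast(m,[(255,133.5),(254.5,220)],84); print(e)
a=np.radians(-15);u=np.array([np.cos(a),np.sin(a)]); print(e[0,:2]-60*u)
E
```

```text
[128 126 124 102  72  67  67  68  67  68  67  66  76 133 151 158 157 161
 167 165 165 160 153 153 153 153 153 153] [156 157 156 156 156 133 117 137 149 157 161 160 159 156 154 154 153 153
 153 153 152 152 151 151 150 149 148 144 120 106 106  95 104 112 111 111
 111 111 111 111] [116 116 102  71  52  61 104 133 145 153 156 156 155 153 152 152 152 153
 153 153 151 150 149 147 146 145 144 137 124 109  82  63  66  65  65  65
  64  63  61  59]
[[550.47105291 226.76917734  84.        ]
 [511.70077737 237.27567891  84.        ]]
[492.51550333 242.29832005]
```

Call:
arm_command([
  [[-0.002,0,-0.008,0,0,0,0.2],[0,0,-0.01,0,0,0,0.2],[0,0,-0.006,0,0,0,0.2],[0,0,0,0,0,0,-0.3],[0,0,0,0,0,0,-0.7],[0,0,0,0,0,0,-1],[0,0,0,0,0,0,-1],[0,0,0,0,0,0,-1],[0,0,0,0,0,0,-1],[0,0,0,0,0,0,-1]],
], force=60)

```text
time: 5.0
tool_pos: [493.1, 242.4, 52.6]
tcp_rot: [-180.0, -0.0, -15.0]
ft_force: [0.4, -1.0, 2.2]
finger_gap: 11.7
grip_force: 59.1
```

Call:
arm_command([
  [[0,0,0.002,0,0,0,-1],[0,0,0.004,0,0,0,-1],[0,0,0.007,0,0,0,-1],[0,0,0.01,0,0,0,-1],[0,0,0.013,0,0,0,-1],[0,0,0.015,0,0,0,-1],[0,0,0.015,0,0,0,-1],[0,0,0.013,0,0,0,-1],[0,0,0.01,0,0,0,-1],[0,0,0.006,0,0,0,-1]],
], force=80)

```text
time: 6.25
tool_pos: [493.0, 242.4, 148.0]
tcp_rot: [-180.0, -0.0, -15.0]
ft_force: [0.4, -0.0, -4.1]
finger_gap: 10.6
grip_force: 77.9
```

Call:
arm_command([
  [[0,0,0.004,0,0,0,-1],[0,0,0.002,0,0,0,-1],[0,0,0,0,0,0,-1],[0,0,0,0,0,0,-1]],
])

```text
time: 6.75
tool_pos: [492.6, 242.3, 152.9]
tcp_rot: [180.0, 0.0, -15.0]
ft_force: [0.3, 0.0, -3.8]
finger_gap: 10.9
grip_force: 77.9
```

```bash
python3 - <<'E'
from h import *
s=status.sense(); print(s['time'],s['tool_pos'],s['tcp_rot'],s['finger_gap'],s['ft_force'],s['wrist_torque'])
im,m=snap('wrist','w3.png'); im2,_=snap('scene','s3.png')
c=np.zeros((384,760,3),np.uint8); c[:,:400]=im[:,56:456,::-1]; c[:360,400:]=cv2.resize(im2[130:270,320:460,::-1],(360,360)); cv2.imwrite('pics/c3.png',c)
E
```

```text
6.75 [492.61629671 242.25245796 152.8542417 ] [ 1.79977208e+02  3.20247406e-02 -1.49675474e+01] 10.921334570917063 [ 2.95228392e-01  2.81668927e-03 -3.83815111e+00] [0.05456259 0.00284417 0.02881787]
```

View pics/c3.png

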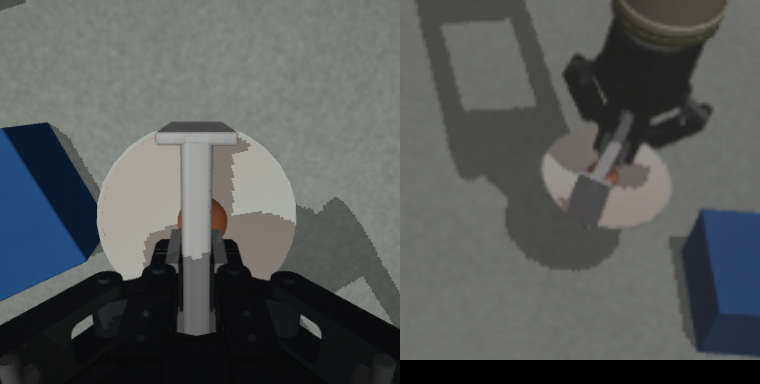

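Call:
arm_command([
  [[0,-0.002,0,0,0,0,-1],[0,-0.005,0,0,0,0.01,-1],[0,-0.008,0,0,0,0.02,-1],[0,-0.011,0,0,0,0.02,-1],[0,-0.014,0,0,0,0.02,-1],[0,-0.015,0,0,0,0.02,-1],[0,-0.015,0,0,0,0.02,-1],[0,-0.015,0,0,0,0.02,-1],[0,-0.015,0,0,0,0.02,-1],[0,-0.015,0,0,0,0.02,-1]],
])

```text
time: 8.1
tool_pos: [492.8, 126.3, 153.3]
tcp_rot: [180.0, -0.0, -5.2]
ft_force: [0.3, -1.7, -5.0]
finger_gap: 10.9
grip_force: 77.9
```

Call:
arm_command([
  [[0,-0.015,0,0,0,0.02,-1],[0,-0.015,0,0,0,0.02,-1],[0,-0.015,0,0,0,0.02,-1],[0,-0.015,0,0,0,0.02,-1],[0,-0.015,0,0,0,0.02,-1],[0,-0.015,0,0,0,0.02,-1],[0,-0.015,0,0,0,0.02,-1],[0,-0.015,0,0,0,0.02,-1],[0,-0.015,0,0,0,0.02,-1],[0,-0.015,0,0,0,0.02,-1]],
])

```text
time: 9.35
tool_pos: [492.6, -23.7, 153.4]
tcp_rot: [180.0, -0.0, 6.3]
ft_force: [0.5, 0.0, -3.9]
finger_gap: 11.2
grip_force: 77.9
```

Call:
arm_command([
  [[0.0005,-0.015,0,0,0,0.02,-1],[0.0005,-0.015,0,0,0,0.02,-1],[0.0005,-0.015,0,0,0,0.02,-1],[0.0005,-0.015,0,0,0,0.02,-1],[0.0005,-0.015,0,0,0,0.02,-1],[0.0005,-0.015,0,0,0,0.02,-1],[0.0005,-0.015,0,0,0,0.02,-1],[0.0005,-0.015,0,0,0,0.02,-1],[0.0005,-0.015,0,0,0,0.02,-1],[0.0005,-0.015,0,0,0,0.01,-1]],
])

```text
time: 10.6
tool_pos: [497.6, -173.6, 153.4]
tcp_rot: [180.0, -0.0, 17.2]
ft_force: [0.1, -0.1, -4.5]
finger_gap: 10.9
grip_force: 77.9
```

Call:
arm_command([
  [[0,-0.014,0,0,0,0,-1],[0,-0.011,0,0,0,0,-1],[0,-0.008,0,0,0,0,-1],[0,-0.006,0,0,0,0,-1],[0,-0.004,0,0,0,0,-1],[0,-0.002,0,0,0,0,-1],[0,0,0,0,0,0,-1],[0,0,0,0,0,0,-1]],
])

```text
time: 11.6
tool_pos: [497.9, -217.4, 153.3]
tcp_rot: [-180.0, -0.0, 17.1]
ft_force: [0.0, 0.5, -4.4]
finger_gap: 10.7
grip_force: 77.9
```

```bash
python3 - <<'E'
from h import *
s=status.sense(); print(s['time'],s['tool_pos'],s['tcp_rot'],s['finger_gap'],s['ft_force'],s['wrist_torque'])
im,m=snap('wrist','w4.png'); im2,_=snap('top','t4.png')
c=np.zeros((384,760,3),np.uint8); c[:,:400]=im[:,56:456,::-1]; c[:360,400:]=cv2.resize(im2[130:270,235:375,::-1],(360,360),interpolation=cv2.INTER_CUBIC); cv2.imwrite('pics/c4.png',c)
E
```

```text
11.6 [ 497.85603264 -217.44302038  153.28318451] [-1.79992765e+02 -1.18276502e-04  1.71297144e+01] 10.674326391429208 [ 0.04370725  0.45226822 -4.38921013] [-0.04079983 -0.01794282 -0.01582791]
```

View pics/c4.png

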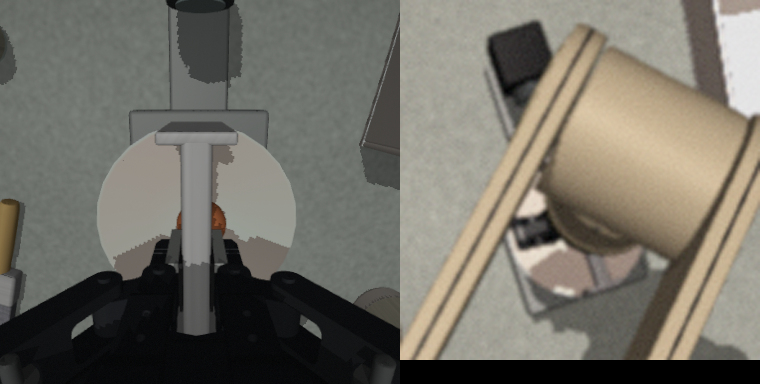

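The wrist view shows the foot at columns 169–228, the base's edge at row 110 (columns 131–267) and the bar at column 196, so the handle is in line with the station camera. I cross-check the station's pose from that base edge.

```bash
python3 - <<'E'
from h import *
m=viewer.camera_model('wrist'); im=cv2.imread('pics/w4.png')
print(im[104:118,200].mean(1).astype(int))
for r in(40,100): print(im[r,218:234].mean(1).astype(int),im[r,276:294].mean(1).astype(int))
e=cast(m,[(187,111),(323,111)],30); d=e[0]-e[1]
n=np.array([d[1],-d[0]])/np.hypot(*d[:2]); print(e,np.linalg.norm(d),np.degrees(np.arctan2(n[1],n[0])),e.mean(0)[:2]-65*n)
f=cast(m,[(225.5,40),(284,40),(225.5,100),(284,100)],22);a=(f[0]+f[1])/2-(f[2]+f[3])/2;print(f,np.degrees(np.arctan2(a[1],a[0])))
E
```

```text
[115 114 114 114 114  95  58  73  92 100 108 111 111 111]
[109 111 111 111 113 113 101  69  87 102 113 112 112 112 110  90] [63 63 63 62 63 62 58 51 44 74 74 74 74 74 74 74 73 73]
[113 114 115 116 116 115 115 101  73  90 103 112 112 112 112 112] [105 106 105 105 102  88  70  85 107 113 113 113 112 112 112 114 116 116]
[[ 542.85212489 -146.50818582   30.        ]
 [ 576.51598685 -255.52830143   30.        ]] 114.09926033895105 17.15994447331866 [ 497.57754007 -220.19585285]
[[ 606.78944026 -161.07517338   22.        ]
 [ 620.98050526 -206.94721658   22.        ]
 [ 560.69375161 -174.34583519   22.        ]
 [ 575.45353321 -222.13618675   22.        ]] 17.255725964445727
```

Call:
arm_command([
  [[0,-0.0005,-0.002,0,0,0,-1],[0,-0.0005,-0.004,0,0,0,-1],[0,-0.0005,-0.006,0,0,0,-1],[0,0,-0.008,0,0,0,-1],[0,0,-0.008,0,0,0,-1],[0,0,-0.006,0,0,0,-1],[0,0,-0.005,0,0,0,-1],[0,0,-0.004,0,0,0,-1],[0,0,-0.003,0,0,0,-1],[0,0,-0.002,0,0,0,-1]],
])

```text
time: 12.95
tool_pos: [497.9, -219.2, 105.2]
tcp_rot: [180.0, -0.0, 17.1]
ft_force: [-0.3, -0.3, -3.6]
finger_gap: 10.8
grip_force: 77.9
```

Call:
arm_command([
  [[0,0,-0.002,0,0,0,-1],[0,0,-0.002,0,0,0,-1],[0,0,-0.002,0,0,0,-1],[0,0,-0.001,0,0,0,-1],[0,0,0,0,0,0,-1]],
])

```text
time: 13.58
tool_pos: [498.0, -219.2, 98.5]
tcp_rot: [180.0, -0.0, 17.1]
ft_force: [-1.9, 1.0, 2.1]
finger_gap: 11.1
grip_force: 78.8
```

Call:
arm_command([
  [[0,0,-0.001,0,0,0,-1],[0,0,-0.001,0,0,0,-1],[0,0,-0.001,0,0,0,-1],[0,0,-0.001,0,0,0,-1],[0,0,0,0,0,0,-1]],
])

```text
time: 14.2
tool_pos: [498.0, -219.3, 94.6]
tcp_rot: [180.0, -0.0, 17.1]
ft_force: [-2.2, 2.6, 4.6]
finger_gap: 10.6
grip_force: 79.5
```

Call:
arm_command([
  [[0,0,-0.0005,0,0,0,-1],[0,0,-0.0005,0,0,0,-1],[0,0,-0.0005,0,0,0,-1],[0,0,0,0,0,0,-1]],
])

```text
time: 14.7
tool_pos: [498.2, -219.4, 94.5]
tcp_rot: [180.0, -0.0, 17.1]
ft_force: [-7.3, 3.8, 17.0]
finger_gap: 10.7
grip_force: 81.2
```

Call:
arm_command([
  [[0,0,0,0,0,0,-1],[0,0,0,0,0,0,-1],[0,0,0,0,0,0,-1]],
])

```text
time: 15.08
tool_pos: [498.3, -219.4, 94.5]
tcp_rot: [180.0, -0.0, 17.1]
ft_force: [-7.7, 3.3, 16.3]
finger_gap: 10.8
grip_force: 81.2
```

Call:
arm_command([
  [[0,0,0.001,0,0,0,-1],[0,0,0.002,0,0,0,-1],[0,0,0.003,0,0,0,-1],[0,0,0.004,0,0,0,-1],[0,0,0.006,0,0,0,-1],[0,0,0.008,0,0,0,-1],[0,0,0.008,0,0,0,-1],[0,0,0.008,0,0,0,-1],[0,0,0.006,0,0,0,-1],[0,0,0.004,0,0,0,-1]],
])

```text
time: 16.32
tool_pos: [498.0, -219.2, 143.3]
tcp_rot: [180.0, -0.0, 17.1]
ft_force: [-1.6, 0.3, -4.1]
finger_gap: 11.0
grip_force: 77.9
```

Call:
arm_command([
  [[0,0,0.003,0,0,0,-1],[0,0,0.002,0,0,0,-1],[0,0,0.001,0,0,0,-1],[0,0,0,0,0,0.02,-1],[0,0,0,0,0,0.04,-1],[0,0,0,0,0,0.06,-1],[0,0,0,0,0,0.06,-1],[0,0,0,0,0,0.06,-1],[0,0,0,0,0,0.06,-1],[0,0,0,0,0,0.06,-1]],
])

```text
time: 17.58
tool_pos: [497.7, -219.1, 148.6]
tcp_rot: [-180.0, 0.0, 37.9]
ft_force: [0.7, -0.1, -3.7]
finger_gap: 11.0
grip_force: 77.9
```

```bash
python3 - <<'E'
from h import *
s=status.sense(); print(s['time'],s['tool_pos'],s['tcp_rot'],s['joint_pos'],s['ft_force'])
im,m=snap('wrist','w5.png'); im2,_=snap('scene','s5.png')
c=np.zeros((384,760,3),np.uint8); c[:,:400]=im[:,56:456,::-1]; c[:360,400:]=cv2.resize(im2[100:260,150:310,::-1],(360,360),interpolation=cv2.INTER_CUBIC); cv2.imwrite('pics/c5.png',c)
E
```

```text
17.575 [ 497.7288851  -219.08764404  148.55935575] [-1.79979395e+02  7.84969716e-03  3.79091007e+01] [-2.91608080e+01  1.93816047e+00  9.98795094e+01  8.15549625e-04
  7.82043650e+01  2.29299258e+01] [ 0.68337409 -0.14791696 -3.65636758]
```

View pics/c5.png

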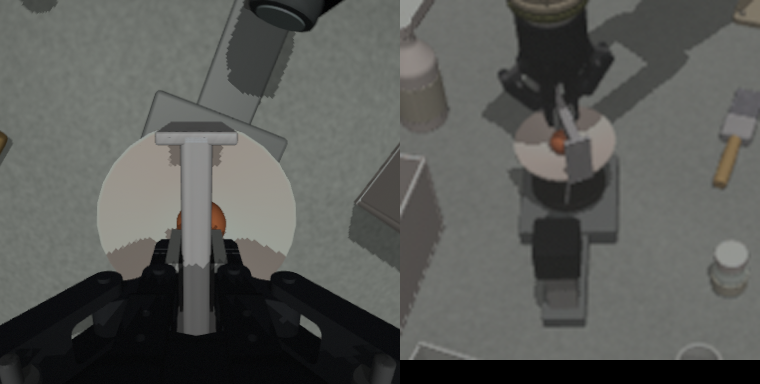

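The sphere sits in the middle of the dish (203,218), the grip is unchanged and the dish hangs over the pad. I'll finish the quarter turn.

Call:
arm_command([
  [[0,0,0,0,0,0.04,-1],[0,0,0,0,0,0.06,-1],[0,0,0,0,0,0.06,-1],[0,0,0,0,0,0.06,-1],[0,0,0,0,0,0.06,-1],[0,0,0,0,0,0.06,-1],[0,0,0,0,0,0.06,-1],[0,0,0,0,0,0.06,-1],[0,0,0,0,0,0.06,-1],[0,0,0,0,0,0.06,-1]],
])

```text
time: 18.92
tool_pos: [497.8, -219.1, 148.6]
tcp_rot: [-180.0, -0.0, 71.0]
ft_force: [0.5, 0.1, -3.5]
finger_gap: 10.9
grip_force: 77.9
```

Call:
arm_command([
  [[0,0,0.0005,0,0,0.06,-1],[0,0,0.0005,0,0,0.06,-1],[0,0,0,0,0,0.06,-1],[0,0,0,0,0,0.06,-1],[0,0,0,0,0,0.06,-1],[0,0,0,0,0,0.06,-1],[0,0,0,0,0,0.06,-1],[0,0,0,0,0,0.06,-1],[0,0,0,0,0,0.06,-1],[0,0,0,0,0,0.04,-1]],
])

```text
time: 20.18
tool_pos: [497.7, -219.1, 149.6]
tcp_rot: [-180.0, -0.0, 104.2]
ft_force: [0.7, 0.1, -3.7]
finger_gap: 10.8
grip_force: 77.9
```

Call:
arm_command([
  [[0,0,0,0,0,0.03,-1],[0,0,0,0,0,0.02,-1],[0,0,0,0,0,0,-1],[0,0,0,0,0,0,-1],[0,0,0,0,0,0,-1],[0,0,0,0,0,0,-1],[0,0,0,0,0,0,-1],[0,0,0,0,0,0,-1],[0,0,0,0,0,0,-1],[0,0,0,0,0,0,-1]],
])

```text
time: 21.42
tool_pos: [497.8, -219.2, 149.8]
tcp_rot: [-180.0, -0.0, 107.1]
ft_force: [0.2, 1.0, -4.2]
finger_gap: 10.4
grip_force: 77.9
```

```bash
python3 - <<'E'
from h import *
s=status.sense(); print(s['time'],s['tool_pos'],s['tcp_rot'],s['ft_force'],s['qd'])
im,m=snap('wrist','w6.png'); im2,_=snap('scene','s6.png')
c=np.zeros((384,760,3),np.uint8); c[:,:400]=im[:,56:456,::-1]; c[:360,400:]=cv2.resize(im2[100:260,150:310,::-1],(360,360),interpolation=cv2.INTER_CUBIC); cv2.imwrite('pics/c6.png',c)
E
```

```text
21.425 [ 497.83415695 -219.15245146  149.79012753] [-1.79998452e+02 -4.44790626e-04  1.07073623e+02] [ 0.23094028  0.98741488 -4.15800589] [ 0.0674738  -0.08541236 -0.00207663  0.01485588 -0.06458068  0.0586307 ]
```

View pics/c6.png

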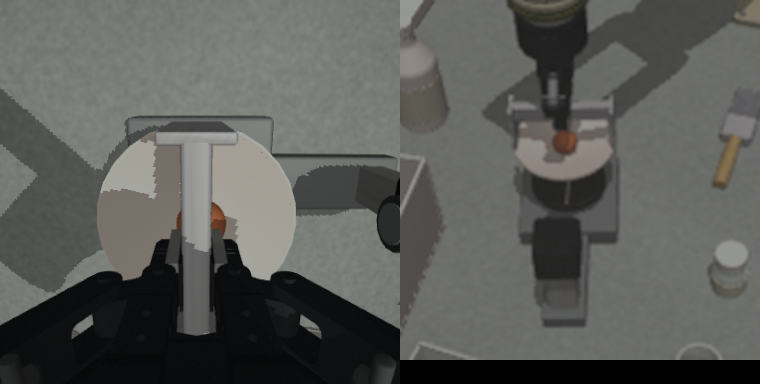

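The handle stands broadside to the station camera, with the sphere centred under the arch at (565,142) in the crop. The dish is level and still, so I hand in.

```bash
python3 -c "
from bench import job
print(job.hand_in())"
```

```text
the job is handed in; nothing more can be done
None
```

I pressed the dish onto the pad until it hit the hard stop, then raised it, gave it a quarter turn and handed the job in at about 21 s with the sphere in the middle; the hand-in returned no verdict.

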